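# Hold the UV inspection lamp slanted onto the sample dish

## Robot

A 6-joint arm with a two-finger parallel gripper is mounted at the origin on the work surface. World frame = base frame: x ahead of the robot, y to its left, z up, the work surface at z = 0. Lengths are in m, angles in degrees, forces in N, time in s.
With the tool pointing down it reaches from about 0.3 to 0.75 m from the base axis. Payload 8.5 kg.
Tool frame: the origin (TCP) lies at the very end of the fingers, on their centre line; the grasp point (between the pads) lies 19 mm behind it; x points along the fingers, y is the direction in which the jaws open and shut, and the axes are right-handed (so a half turn about x gives the same grasp; the last joint's range is limited). The gripper opens to 85 mm and grips with 20 to 120 N. Pads are 22 mm wide; open, the fingers measure 114 mm over their backs; the gripper's body (76 mm by 85 mm) begins 54 mm behind the grasp point. The pads swing forward as they close: fully open they stand 13 mm farther back than shut.
Start: joints at [-88.367, 21.807, 74.336, -0, 83.858, -12.336], TCP at [0.133, -0.534, 0.231] pointing down, gripper open.
Joint ranges: [-178.18, 178.18], [-50.72, 133.34], [12.68, 142.11], [-81.47, 261.47], [9.98, 163.14], [-165.26, 165.26]. Speed limits (degrees/s): [136.94, 136.94, 180, 180, 180, 180].

## Interface

Orientations are given as a 3x3 rotation matrix whose columns are the frame's x, y, z axes.
In Python, from rig import sensors, cams, env gives the robot as it stands.
- The arm moves only by the shell command python3 -m crank 'ROWS' [FORCE]. ROWS is a JSON object of lists of equal length, an entry for each row: "hand": the closure in counts, from 0 (fully open) to 255 (shut); "translation": the shift along the tool's x, y, z in m, a list of three; "dr": the turn, a rotation vector about the tool's x, y, z in rad, a list of three. A call has 1 to 5 rows; each row is the pose to reach, as a shift and turn from the pose commanded when the call began, along the tool's axes at that moment; what a row does not reach only later rows make up. A row lasts 1/10 s, in which the tool goes at most 50 mm and 8.59 degrees, less where a joint would pass 70% of its speed; a pose out of reach is approached as far as the arm can. A call with a gripper value outside its range is refused whole. The fingers move at their own pace and stop on an object; FORCE is the grip in N (left out, the last holds). Time passes only in rows, so rows that repeat a pose let the fingers close. It gives the time, the measured TCP pose, the force and the opening at its end, in the units of the state.
- sensors.observe(): the state, without advancing time (a new reading comes with each control period).
- cams.get_image(name): name is "scene" or "top"; returns (picture, depth): 420x560x3 uint8, blue, green, red; 420x560 float32, m along the optical axis (not along the pixel's ray), 0 where there is no reading.
- cams.calibration(name): a dict with "vertical_fov" (degrees; the focal length in pixels is half the picture's height over the tangent of half this angle, whatever the lens; pixels are square), "cx", "cy" (the principal point, pixels), "distortion" ([k1, k2, p1, p2, k3] as OpenCV has them; the pictures are not rectified), "extrinsics" (4x4, takes a point from camera to world coordinates). Camera axes: x right, y down, z forward; pixel columns grow to the right and rows downward; lengths in m; the calibration is good to about 2 mm. A picture is of the moment at which its call begins. calibration takes no time and is no camera call.
- env.close_job(): hands the job in, once; it reports no verdict.
The state is a dict: "time_s": time; "q": joint angles; "qvel": joint speeds; "joint_efforts": joint torques, N m; "position": TCP position; "tool_rot": TCP orientation; "ft_force": force on the tool from outside, world axes, zero at the start; "wrist_torque": the same for the moment, N m; "grip_width": finger opening in m.
Only numpy, scipy, OpenCV 4.12 (cv2) and the standard library are available. Lean on these libraries where they do the work, as an engineer would, in place of code of your own. Each camera call takes 0.05 s, during which the arm holds its last target. There are 200 camera calls.

## Task

Draw the inspection lamp with the blue collar and blue tail cap straight up out of the charging stand, then tilt it about halfway between upright and level, lens end lower, and hold it raised so that it points straight at the middle of the blue dish with the three steel discs, the lens about 13 cm from the dish. The program finishes while the gripper still holds the lamp there, steady and touching nothing else. Leave the other two lamps, both dishes and the other things on the bench where they are.

Things in the scene. Friction and masses are not known exactly. Their poses are not given: they have to be found in the camera images.
- lamp: the lamp to use: loose black round torch 150 mm long, 0.1 to 0.2 kg, lens down in a socket; blue collar (112 to 142 mm from the lens) and blue tail cap. Origin: centre of the lens face (lower end); z runs along it from lens to tail (up at start), light leaves along -z. Head 34 mm across up to 46 mm from the lens, body 26 mm across from 56 mm on. At start lens 10 mm, tail 160 mm above the bench
- lamp_mid (a point): the middle of the blue-collared lamp, on its axis, 75 mm from the lens and 75 mm from the tail; the body is 26 mm in diameter here and up to the tail. A good place to grip (here or up to 15 mm nearer the tail); axes as the lamp's
- lamp_lens (a point): centre of the lens face of the blue-collared lamp; axes as the lamp's (light leaves along -z)
- stand: white charging stand, fixed to the bench, a block 80 mm (x) by 260 mm (y) by 50 mm high; origin at the centre of its underside. Three round sockets open at the top lie on its y axis at y = -85, 0 and +85 mm, 37 mm in diameter and 40 mm deep (floor 10 mm above the bench); the three lamps stand in them in any order
- lamp_orange_mid (a point): middle of another lamp of the same shape and size with orange collar and tail cap, to be left standing in its socket
- lamp_white_mid (a point): middle of another lamp of the same shape and size with white collar and tail cap, to be left standing in its socket
- dish: the blue dish: loose round shallow ceramic dish 100 mm across, 18 mm high, with three steel discs (22 mm across) fixed in it; origin at the centre of its underside
- dish_mid (a point): middle of the blue dish, on its axis, 9 mm above the bench, level with the tops of the steel discs: the point to shine at
- dish_white: an empty white dish of the same shape and size, a bystander; origin at the centre of its underside
- reagent: amber glass jar with white cap, 60 mm across, 120 mm high, a bystander at the back of the bench; origin at the centre of its underside
- pencup: grey pen cup with pens, 72 mm across, 90 mm high (pens to 140 mm), a bystander at the back of the bench; origin at the centre of its underside
- wipes: white paper-covered box 120 x 220 x 80 mm high, a bystander on the left of the bench; origin at the centre of its underside

How it is judged:
By the outcome, as a careful person would: the job done as asked, in the order asked, and still so for the second after the job is handed in, while the arm keeps its last pose, push and grip.
It also fails if it takes over 35 s, if anything falls off the work surface, if the arm or the gripper's body presses on something with over 40 N, if the wrist force passes 120 N, or if a joint passes its speed limit or range.

## Working session

There is one attempt and no reset: what is moved stays moved. The work goes in short steps, Python scripts to look and compute and a shell command to move; the robot and the scene stay as the last step left them, time stands still between calls to the robot, and variables do not carry over. Pictures are saved under pics/ and viewed, about 8 in all and at most 12, crops included, and the job is handed in when it is done.

```bash
mkdir -p pics; ls; python3 - <<'E'
from rig import sensors,cams
import cv2,numpy as np
s=sensors.observe();print(s)
ims=[]
for n in("scene","top"):
    p,d=cams.get_image(n);np.savez(f"pics/{n}0.npz",p=p,d=d);cv2.imwrite(f"pics/{n}0.png",p)
    print(n,cams.calibration(n))
E
```

```text
pics
{'time_s': 0.0, 'q': array([-8.83662939e+01,  2.18416104e+01,  7.43851945e+01,  4.47798978e-04,
        8.38583001e+01, -1.23349496e+01]), 'qvel': array([-0.0224344 ,  0.03713744,  0.07463306, -0.01363224, -0.05439565,
        0.00077773]), 'joint_efforts': array([-9.23670655e-05, -4.48460519e+01, -2.31277227e+01, -1.60989157e-04,
        4.67495236e-03, -1.63087327e-05]), 'position': array([ 0.13276394, -0.53343163,  0.23070337]), 'tool_rot': array([[-3.45796920e-05,  2.41390205e-01, -9.70428136e-01],
       [ 1.48498103e-03, -9.70427054e-01, -2.41389989e-01],
       [-9.99998897e-01, -1.44941457e-03, -3.24902808e-04]]), 'ft_force': array([ 0.99908507, -0.51047377, -0.19284239]), 'wrist_torque': array([-0.00665516,  0.01861879,  0.05166392]), 'grip_width': 0.0854870025606069}
scene {'vertical_fov': 53.64968760413047, 'cx': 282.429576867566, 'cy': 202.2037986892306, 'distortion': array([-0.11544668,  0.        ,  0.        ,  0.        ,  0.        ]), 'extrinsics': array([[-0.517453  ,  0.60998708, -0.60013178,  1.16111231],
       [ 0.85570515,  0.36612917, -0.3656749 ,  0.43691898],
       [-0.00333122, -0.70275543, -0.71142372,  0.81163371],
       [ 0.        ,  0.        ,  0.        ,  1.        ]])}
top {'vertical_fov': 47.69739455634024, 'cx': 278.40359041939524, 'cy': 217.08119992804822, 'distortion': array([0.03182465, 0.        , 0.        , 0.        , 0.        ]), 'extrinsics': array([[-0.01423117, -0.99127771,  0.13101902,  0.38025599],
       [-0.99970973,  0.01665338,  0.01741037,  0.06244292],
       [-0.01944042, -0.13073322, -0.99122697,  1.39492095],
       [ 0.        ,  0.        ,  0.        ,  1.        ]])}
```

View pics/scene0.png

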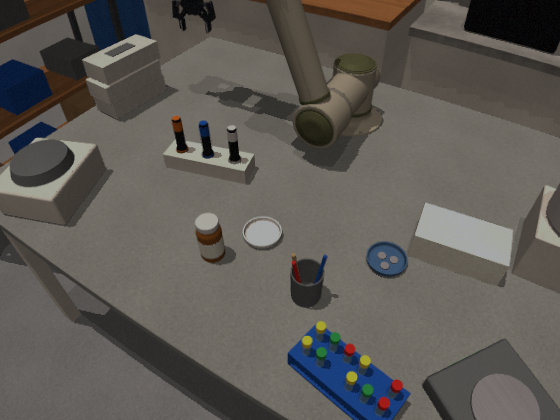

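View pics/top0.png

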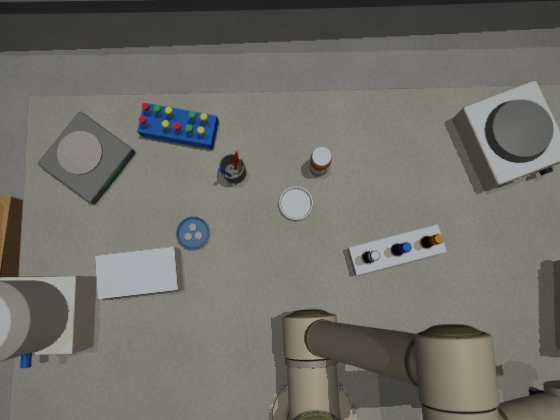

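The scene view shows the blue lamp in the middle socket, at about (207,140). In the top view its cap is at about (405,247), between white at (373,256) and orange at (438,239). The blue dish is at top (193,233) and scene (387,259).

```bash
cat > h.py <<'E'
import numpy as np,cv2
from rig import sensors,cams
def K(n):
    c=cams.calibration(n);f=210/np.tan(np.radians(c["vertical_fov"]/2))
    return np.array([[f,0,c["cx"]],[0,f,c["cy"]],[0,0,1.]]),np.array(c["distortion"]),np.array(c["extrinsics"])
def ray(n,uv):
    k,d,E=K(n);x=cv2.undistortPoints(np.array([[uv]],float),k,d)[0,0]
    v=E[:3,:3]@np.array([x[0],x[1],1]);return E[:3,3],v
def plane(n,uv,z):
    o,v=ray(n,uv);return o+v*(z-o[2])/v[2]
def proj(n,P):
    k,d,E=K(n);R=E[:3,:3].T;P=np.atleast_2d(np.array(P,float))
    return cv2.projectPoints(P,cv2.Rodrigues(R)[0],-R@E[:3,3],k,d)[0][:,0]
def cross(u1,u2):
    o1,v1=ray("scene",u1);o2,v2=ray("top",u2)
    t=np.linalg.lstsq(np.c_[v1,-v2],o2-o1,rcond=None)[0]
    a,b=o1+v1*t[0],o2+v2*t[1];return (a+b)/2,np.linalg.norm(a-b)
def blobs(p,lo,hi,roi,amin=8):
    h=cv2.inRange(cv2.cvtColor(p,cv2.COLOR_BGR2HSV),lo,hi);m=np.zeros_like(h);x0,y0,x1,y1=roi;m[y0:y1,x0:x1]=h[y0:y1,x0:x1]
    n,_,st,ce=cv2.connectedComponentsWithStats(m);return m,[(tuple(st[i]),ce[i].round(1)) for i in range(1,n) if st[i][4]>=amin]
E
python3 - <<'E'
from h import *
S=np.load("pics/scene0.npz")["p"];T=np.load("pics/top0.npz")["p"]
blue=((100,110,40),(125,255,255))
for n,p,roi in(("scene",S,(190,100,225,165)),("scene",S,(355,230,420,285)),("top",T,(350,225,450,275)),("top",T,(165,205,220,260))):
    m,b=blobs(p,*blue,roi);print(n,b)
    c=max(cv2.findContours(m,0,2)[0],key=cv2.contourArea)
    if len(c)>5: 
        e=cv2.fitEllipse(cv2.convexHull(c));print(' ell',e,plane(n,e[0],.016))
for nm,lo,hi in(("orange",(5,150,100),(20,255,255)),("white",(0,0,150),(180,60,255))):
    print(nm,blobs(T,lo,hi,(350,225,450,275))[1])
b=cv2.resize(T[215:285,340:460],None,fx=6,fy=6,interpolation=cv2.INTER_CUBIC)
a=cv2.resize(S[105:185,155:265],None,fx=6,fy=6,interpolation=cv2.INTER_CUBIC)
cv2.imwrite("pics/crop.png",cv2.resize(np.vstack([b[:, :660],a[:]])[:,:],None,fx=.66,fy=.66) )
E
```

```text
scene [((np.int32(199), np.int32(121), np.int32(8), np.int32(5), np.int32(31)), array([202.6, 122.9])), ((np.int32(199), np.int32(127), np.int32(10), np.int32(10), np.int32(79)), array([204. , 131.4])), ((np.int32(203), np.int32(154), np.int32(11), np.int32(4), np.int32(16)), array([207.7, 156.1]))]
 ell ((203.6790771484375, 130.2589111328125), (8.925402641296387, 13.725191116333008), 162.90066528320312) [ 0.33889192 -0.3655367   0.016     ]
scene [((np.int32(367), np.int32(242), np.int32(40), np.int32(34), np.int32(838)), array([386.5, 258.4]))]
 ell ((386.4393005371094, 258.7060241699219), (32.70016860961914, 40.3825569152832), 106.75379943847656) [0.52446369 0.33953671 0.016     ]
top [((np.int32(399), np.int32(243), np.int32(12), np.int32(10), np.int32(93)), array([404.7, 247.3]))]
 ell ((404.7070617675781, 247.37771606445312), (9.495773315429688, 12.481132507324219), 71.40765380859375) [ 0.46833141 -0.2761514   0.016     ]
top [((np.int32(177), np.int32(217), np.int32(32), np.int32(32), np.int32(610)), array([192.4, 232.6]))]
 ell ((192.25746154785156, 232.66290283203125), (31.820716857910156, 32.14904022216797), 43.51927947998047) [0.52081476 0.33913811 0.016     ]
orange [((np.int32(435), np.int32(235), np.int32(8), np.int32(8), np.int32(54)), array([438.4, 238.4]))]
white [((np.int32(350), np.int32(225), np.int32(96), np.int32(50), np.int32(1823)), array([395.3, 249.7]))]
```

View pics/crop.png

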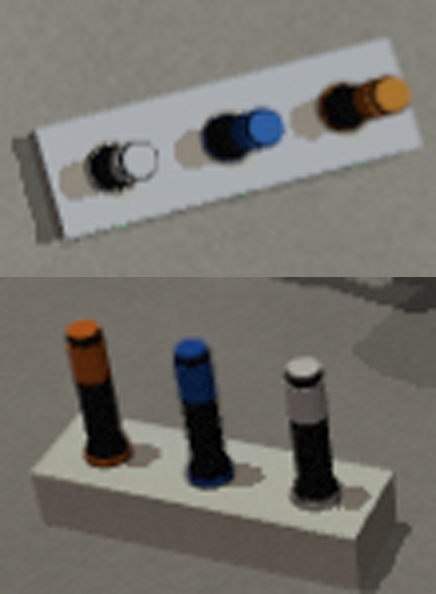

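The crop confirms it. The caps (top view, full pixels) are white (375.4,255.4), blue (407.2,247.1) and orange (439,239.2), with the blue lamp in the middle socket standing free. In the scene view the blue cap top is at (203,122.7).

```bash
python3 - <<'E'
from h import *
for nm,s,t in(("white",(231.8,128.2),(375.4,255.4)),("blue",(203,122.7),(407.2,247.1)),("orange",(176.2,118.2),(439,239.2))):
    print(nm,cross(s,t),plane("top",t,.16),plane("scene",s,.16))
# stand corners in top view (z=.05): from crop
cs=[(37,130),(387,38),(420,148),(66,240)]
P=np.array([plane("top",(340+x/3.96,215+y/3.96),.05) for x,y in cs]);print(P,P.mean(0))
T=np.load("pics/top0.npz");S=np.load("pics/scene0.npz")
# jar/pencup/wipes rough
for nm,uv,z in(("wipes",(137,272),.08),("jar",(321,155),.12),("pen",(232,170),.09),("wdish",(296,204),.016)): print(nm,plane("top",uv,z))
E
```

```text
white (array([ 0.43895593, -0.16416383,  0.15715299]), np.float64(0.0026780566214256725)) [ 0.43953757 -0.1647958   0.16      ] [ 0.44165578 -0.16022434  0.16      ]
blue (array([ 0.45941712, -0.24691251,  0.15856305]), np.float64(0.0015165216917182318)) [ 0.45975789 -0.24720128  0.16      ] [ 0.46073182 -0.24461849  0.16      ]
orange (array([ 0.47856841, -0.32947434,  0.15704221]), np.float64(0.002106275635353641)) [ 0.4789656 -0.3294356  0.16     ] [ 0.48136127 -0.32485811  0.16      ]
[[ 0.46716742 -0.11285635  0.05      ]
 [ 0.52908658 -0.36322168  0.05      ]
 [ 0.45055237 -0.38163837  0.05      ]
 [ 0.38919464 -0.13057222  0.05      ]] [ 0.45900025 -0.24707216  0.05      ]
wipes [0.40786724 0.47767908 0.08      ]
jar [ 0.71886024 -0.03467012  0.12      ]
pen [0.68844147 0.21394196 0.09      ]
wdish [0.60039693 0.03443208 0.016     ]
```

```bash
cat > go.py <<'E'
import numpy as np
from rig import sensors
from scipy.spatial.transform import Rotation as Ro
LAMP=np.array([.4597,-.2465,0]);R0=np.array([.972,.236,0]);R0/=np.linalg.norm(R0)
A=np.radians(30)
X=np.cos(A)*R0-[0,0,np.sin(A)];Y=np.array([R0[1],-R0[0],0]);RG=np.c_[X,Y,np.cross(X,Y)]
GT=LAMP+[0,0,.095]+.019*X   # TCP at grasp
def togo(p,R):
    s=sensors.observe();C=s["tool_rot"]
    print("t",s["time_s"],"pos",s["position"].round(4),"q",s["q"].round(1),"F",s["ft_force"].round(1),"w",round(s["grip_width"],4))
    print("target",np.round(p,4),"translation",(C.T@(p-s["position"])).round(4),"dr",Ro.from_matrix(C.T@R).as_rotvec().round(4))
E
python3 -c "
from go import *
togo(GT-.13*X,RG);togo(GT,RG)"
```

```text
t 0.1 pos [ 0.1328 -0.5335  0.2308] q [-88.4  21.8  74.4  -0.   83.9 -12.3] F [ 0.5 -0.5  1. ] w 0.0854
target [ 0.3663 -0.2692  0.1505] translation [ 0.0806 -0.2    -0.2904] dr [0.0044 1.0469 0.0041]
t 0.1 pos [ 0.1328 -0.5335  0.2308] q [-88.4  21.8  74.4  -0.   83.9 -12.3] F [ 0.5 -0.5  1. ] w 0.0854
target [ 0.4757 -0.2426  0.0855] translation [ 0.1456 -0.1993 -0.403 ] dr [0.0044 1.0469 0.0041]
```

```bash
python3 -m crank '{"hand":[70,70,70,70,70],"translation":[[0,-0.03,-0.04],[0,-0.06,-0.08],[0,-0.09,-0.12],[0,-0.11,-0.16],[0,-0.12,-0.18]],"dr":[[0.0,0.12,0],[0,0.24,0],[0,0.36,0],[0,0.48,0],[0,0.6,0]]}' 60; python3 -c "
from go import *
togo(GT-.13*X,RG)"
```

```text
time_s: 0.6
position: [0.2803, -0.3713, 0.2319]
tool_rot: [[0.552, 0.243, -0.798], [0.138, -0.97, -0.2], [-0.822, 0.0, -0.569]]
ft_force: [-0.4, 0.1, -1.5]
grip_width: 0.0619
t 0.6 pos [ 0.2803 -0.3713  0.2319] q [-87.1  12.3  96.6  34.4  80.6 -19.9] F [-0.4  0.1 -1.5] w 0.0619
target [ 0.3663 -0.2692  0.1505] translation [ 0.1285 -0.0782 -0.0427] dr [0.0052 0.4421 0.0052]
```

```bash
python3 -m crank '{"hand":[70,70,70,70,70],"translation":[[0.02,-0.02,-0.01],[0.05,-0.04,-0.02],[0.08,-0.06,-0.03],[0.11,-0.07,-0.04],[0.128,-0.078,-0.043]],"dr":[[0.0,0.1,0],[0,0.2,0],[0,0.3,0],[0,0.4,0],[0.005,0.442,0.005]]}' && python3 -m crank '{"hand":[70,70],"translation":[[0,0,0],[0,0,0]],"dr":[[0,0,0],[0,0,0]]}'; python3 - <<'E'
from go import *
from h import *
togo(GT-.13*X,RG);togo(GT,RG)
P,_=cams.get_image("scene");T,_=cams.get_image("top")
a=P[60:210,120:320];b=T[190:340,320:520]
cv2.imwrite("pics/pre.png",cv2.resize(np.hstack([a,b]),None,fx=2,fy=2))
E
```

```text
time_s: 1.1
position: [0.3647, -0.2708, 0.1488]
tool_rot: [[0.84, 0.234, -0.489], [0.203, -0.972, -0.115], [-0.502, -0.003, -0.865]]
ft_force: [0.7, -0.2, -0.2]
grip_width: 0.0619
time_s: 1.3
position: [0.3641, -0.2727, 0.1501]
tool_rot: [[0.839, 0.235, -0.491], [0.203, -0.972, -0.118], [-0.505, -0.001, -0.863]]
ft_force: [-0.3, -0.0, 0.8]
grip_width: 0.0618
t 1.3 pos [ 0.3641 -0.2727  0.1501] q [-84.7  23.2 120.4  64.9  70.6 -51.4] F [-0.3 -0.   0.8] w 0.0618
target [ 0.3663 -0.2692  0.1505] translation [ 0.0024 -0.0029 -0.0018] dr [-0.001   0.0061 -0.0007]
t 1.3 pos [ 0.3641 -0.2727  0.1501] q [-84.7  23.2 120.4  64.9  70.6 -51.4] F [-0.3 -0.   0.8] w 0.0618
target [ 0.4757 -0.2426  0.0855] translation [ 0.1324 -0.0029 -0.0026] dr [-0.001   0.0061 -0.0007]
```

View pics/pre.png

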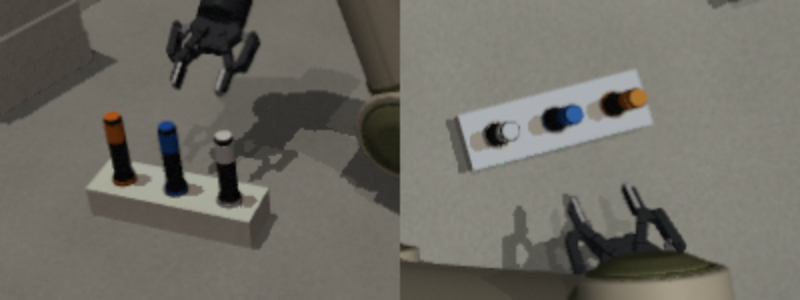

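The scene crop shows the open gripper behind the stand, facing the blue lamp. In the top crop the fingertips are at about (573,200) and (628,188). I'll compare these with the projected TCP.

```bash
python3 - <<'E'
from go import *
from h import *
s=sensors.observe();p=s["position"];R=s["tool_rot"]
for n,off in(("top",(320,190)),("scene",(120,60))):
    k=(2*(proj(n,[p-.01*R[:,0]+.031*R[:,1],p-.01*R[:,0]-.031*R[:,1],p,LAMP+[0,0,.16]])-off));
    if n=="top":k[:,0]+=400
    print(n,k.round(0).tolist())
E
```

```text
top [[623.0, 190.0], [576.0, 202.0], [597.0, 189.0], [574.0, 114.0]]
scene [[176.0, 83.0], [215.0, 90.0], [193.0, 93.0], [165.0, 125.0]]
```

```bash
python3 -m crank '{"hand":[70,70,70,70,70],"translation":[[0.025,-0.003,-0.002],[0.05,-0.003,-0.002],[0.075,-0.003,-0.002],[0.1,-0.003,-0.002],[0.12,-0.003,-0.002]],"dr":[[0,0.006,0],[0,0.006,0],[0,0.006,0],[0,0.006,0],[0,0.006,0]]}' && python3 -m crank '{"hand":[70,70,70],"translation":[[0.012,0,0],[0.012,0,0],[0.012,0,0]],"dr":[[0,0,0],[0,0,0],[0,0,0]]}'; python3 - <<'E'
from go import *
from h import *
togo(GT,RG)
P,_=cams.get_image("scene");T,_=cams.get_image("top")
a=P[90:190,140:270];b=T[210:310,350:480]
cv2.imwrite("pics/at.png",cv2.resize(np.hstack([a,b]),None,fx=3,fy=3,interpolation=cv2.INTER_CUBIC))
E
```

```text
time_s: 1.9
position: [0.4663, -0.2453, 0.0916]
tool_rot: [[0.843, 0.235, -0.485], [0.202, -0.972, -0.119], [-0.499, 0.003, -0.867]]
ft_force: [-1.2, -0.2, -0.3]
grip_width: 0.062
time_s: 2.2
position: [0.4751, -0.2426, 0.0858]
tool_rot: [[0.842, 0.235, -0.485], [0.203, -0.972, -0.118], [-0.499, 0.001, -0.867]]
ft_force: [-0.2, -0.0, -0.6]
grip_width: 0.0621
t 2.2 pos [ 0.4751 -0.2426  0.0858] q [-66.2  34.4 118.1  83.7  59.1 -58.2] F [-0.2 -0.  -0.6] w 0.0621
target [ 0.4757 -0.2426  0.0855] translation [ 0.0006  0.0001 -0.    ] dr [ 0.0001 -0.001  -0.0016]
```

View pics/at.png

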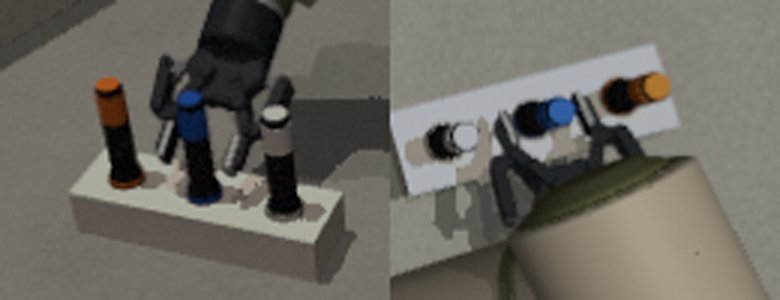

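The fingers straddle the blue lamp evenly (scene crop fingers near x=168 and 240, lamp at 200) and are clear of both neighbours. Next I'll close.

```bash
python3 -m crank '{"hand":[120,150,180,255,255],"translation":[[0,0,0],[0,0,0],[0,0,0],[0,0,0],[0,0,0]],"dr":[[0,0,0],[0,0,0],[0,0,0],[0,0,0],[0,0,0]]}' 60 && python3 -m crank '{"hand":[255,255,255,255,255],"translation":[[0,0,0],[0,0,0],[0,0,0],[0,0,0],[0,0,0]],"dr":[[0,0,0],[0,0,0],[0,0,0],[0,0,0],[0,0,0]]}'; python3 -c "
from go import *
s=sensors.observe();print(s['tool_rot'].T@[0,0,.1])
togo(GT+[0,0,.12],RG)"
```

```text
time_s: 2.8
position: [0.4754, -0.2425, 0.0854]
tool_rot: [[0.843, 0.234, -0.485], [0.203, -0.972, -0.117], [-0.499, 0.0, -0.867]]
ft_force: [-1.7, -1.4, 3.1]
grip_width: 0.0242
time_s: 3.3
position: [0.4754, -0.2424, 0.0854]
tool_rot: [[0.843, 0.234, -0.485], [0.203, -0.972, -0.117], [-0.499, 0.0, -0.867]]
ft_force: [-1.2, -2.0, 5.5]
grip_width: 0.0247
[-4.98805397e-02  1.91542711e-05 -8.66713989e-02]
t 3.3 pos [ 0.4754 -0.2424  0.0854] q [-66.2  34.5 118.1  83.8  59.1 -58.2] F [-1.2 -2.   5.5] w 0.0247
target [ 0.4757 -0.2426  0.2055] translation [-0.0597  0.0003 -0.1042] dr [-0.0007 -0.0014 -0.0015]
```

```bash
python3 -m crank '{"hand":[255,255,255,255,255],"translation":[[-0.005,0,-0.00867],[-0.01,0,-0.0173],[-0.015,0,-0.026],[-0.02,0,-0.0347],[-0.025,0,-0.0433]],"dr":[[0,0,0],[0,0,0],[0,0,0],[0,0,0],[0,0,0]]}' && python3 -m crank '{"hand":[255,255,255,255,255],"translation":[[-0.01,0,-0.0173],[-0.02,0,-0.0347],[-0.03,0,-0.052],[-0.035,0,-0.0607],[-0.035,0,-0.0607]],"dr":[[0,0,0],[0,0,0],[0,0,0],[0,0,0],[0,0,0]]}'; python3 - <<'E'
from go import *
from h import *
togo(GT+[0,0,.12],RG)
P,_=cams.get_image("scene");T,_=cams.get_image("top")
a=P[50:190,130:290];b=T[190:330,330:490]
cv2.imwrite("pics/lift.png",cv2.resize(np.hstack([a,b]),None,fx=2.5,fy=2.5,interpolation=cv2.INTER_CUBIC))
E
```

```text
time_s: 3.8
position: [0.475, -0.2417, 0.1349]
tool_rot: [[0.841, 0.235, -0.487], [0.204, -0.972, -0.116], [-0.501, -0.001, -0.866]]
ft_force: [0.2, 0.5, -2.1]
grip_width: 0.0247
time_s: 4.3
position: [0.4752, -0.242, 0.2057]
tool_rot: [[0.842, 0.235, -0.486], [0.203, -0.972, -0.119], [-0.5, 0.001, -0.866]]
ft_force: [-0.1, 0.2, -1.6]
grip_width: 0.0243
t 4.3 pos [ 0.4752 -0.242   0.2057] q [-66.2  18.6 111.5  71.6  63.9 -33.1] F [-0.1  0.2 -1.6] w 0.0243
target [ 0.4757 -0.2426  0.2055] translation [ 0.0004  0.0008 -0.    ] dr [ 0.0007 -0.0001 -0.0014]
```

View pics/lift.png

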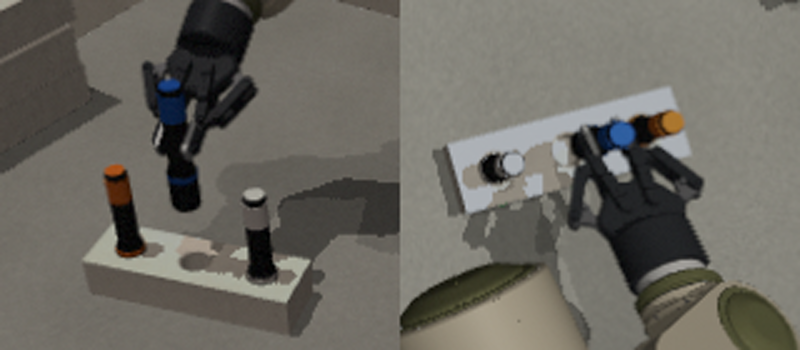

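The lamp is out of its socket and upright (scene crop, x≈180); the other two are undisturbed. Now I'll plan the aiming pose.

```bash
cat >> go.py <<'E'
DISH=np.array([.5225,.339,.009])
def aim(phi,gam,dist=.13,tilt=45):
    f=np.array([np.cos(np.radians(phi)),np.sin(np.radians(phi)),0]);t=np.radians(tilt)
    L=np.sin(t)*f-[0,0,np.cos(t)]
    ax=np.cross([0,0,-1],f)
    R=Ro.from_rotvec(ax*t)*Ro.from_euler('z',gam,degrees=True)*Ro.from_matrix(RG)
    R=R.as_matrix();grip=DISH-L*(dist+.085)
    return grip+.019*R[:,0],R,L
E
python3 - <<'E'
from go import *
for phi in(60,80,100):
  for g in(-60,-40,-20,0):
    p,R,L=aim(phi,g);x=R[:,0];s=sensors.observe()
    print(phi,g,p.round(3),"toolx",x.round(2),"pitch",np.degrees(np.arcsin(x[2])).round(),"yaw",np.degrees(np.arctan2(x[1],x[0])).round(),"y",R[:,1].round(2),"rot",np.degrees(Ro.from_matrix(s["tool_rot"].T@R).magnitude()).round())
E
```

```text
60 -60 [0.462 0.202 0.151] toolx [ 0.81 -0.26 -0.53] pitch -32.0 yaw -18.0 y [-0.58 -0.45 -0.68] rot 74.0
60 -40 [0.464 0.206 0.155] toolx [ 0.94 -0.09 -0.31] pitch -18.0 yaw -6.0 y [-0.3  -0.64 -0.71] rot 59.0
60 -20 [0.465 0.21  0.159] toolx [ 0.99  0.12 -0.11] pitch -6.0 yaw 7.0 y [ 0.02 -0.76 -0.65] rot 49.0
60 0 [0.464 0.214 0.162] toolx [0.93 0.36 0.07] pitch 4.0 yaw 21.0 y [ 0.34 -0.79 -0.51] rot 45.0
80 -60 [0.509 0.187 0.147] toolx [ 0.69 -0.13 -0.72] pitch -46.0 yaw -11.0 y [-0.68 -0.46 -0.57] rot 74.0
80 -40 [0.512 0.19  0.151] toolx [ 0.85  0.03 -0.53] pitch -32.0 yaw 2.0 y [-0.4  -0.62 -0.68] rot 59.0
80 -20 [0.514 0.194 0.155] toolx [ 0.92  0.24 -0.31] pitch -18.0 yaw 14.0 y [-0.06 -0.71 -0.71] rot 49.0
80 0 [0.513 0.198 0.159] toolx [ 0.89  0.45 -0.11] pitch -6.0 yaw 27.0 y [ 0.28 -0.71 -0.65] rot 45.0
100 -60 [0.558 0.188 0.145] toolx [ 0.5  -0.07 -0.86] pitch -60.0 yaw -8.0 y [-0.75 -0.53 -0.39] rot 74.0
100 -40 [0.562 0.191 0.147] toolx [ 0.69  0.11 -0.72] pitch -46.0 yaw 9.0 y [-0.48 -0.66 -0.57] rot 59.0
100 -20 [0.564 0.195 0.151] toolx [ 0.79  0.32 -0.53] pitch -32.0 yaw 22.0 y [-0.16 -0.72 -0.68] rot 49.0
100 0 [0.564 0.199 0.155] toolx [ 0.78  0.54 -0.31] pitch -18.0 yaw 34.0 y [ 0.19 -0.68 -0.71] rot 45.0
```

```bash
cat >> go.py <<'E'
from scipy.spatial.transform import Slerp
PF,RF,LF=aim(90,-40)
sl=Slerp([0,1],Ro.from_matrix([RG,RF]))
def W(i): return [(np.array([.49,-.08,.29]),sl(.4).as_matrix()),(np.array([.51,.06,.28]),sl(.75).as_matrix()),(PF+[0,-.0,.07],RF),(PF,RF)][i]
E
python3 -c "
from go import *
togo(*W(0)); print(PF,RF.round(2).tolist())"
```

```text
t 4.4 pos [ 0.475  -0.2418  0.2044] q [-66.2  18.8 111.5  71.7  63.9 -33.2] F [-0.2 -0.4 -1.7] w 0.0242
target [ 0.49 -0.08  0.29] translation [ 0.0028 -0.1539 -0.1002] dr [ 0.4064 -0.0353  0.0695]
[0.5372445  0.18852479 0.14914567] [[0.78, -0.44, -0.45], [0.08, -0.63, 0.77], [-0.63, -0.63, -0.46]]
```

```bash
python3 -m crank '{"hand":[255,255,255,255,255],"translation":[[-0.0125,0,-0.0217],[-0.025,0,-0.0433],[-0.0375,0,-0.065],[-0.05,0,-0.0867],[-0.05,0,-0.0867]],"dr":[[0,0,0],[0,0,0],[0,0,0],[0,0,0],[0,0,0]]}'; python3 -c "
from go import *
togo(*W(0));togo(W(0)[0],RG)"
```

```text
time_s: 4.9
position: [0.4755, -0.2426, 0.3068]
tool_rot: [[0.843, 0.235, -0.484], [0.202, -0.972, -0.12], [-0.499, 0.003, -0.867]]
ft_force: [0.7, 0.0, -2.4]
grip_width: 0.0246
t 4.9 pos [ 0.4755 -0.2426  0.3068] q [-66.2   9.2 102.5  64.5  70.8 -14.7] F [ 0.7  0.  -2.4] w 0.0246
target [ 0.49 -0.08  0.29] translation [ 0.0534 -0.1547 -0.012 ] dr [ 0.4102 -0.0376  0.0676]
t 4.9 pos [ 0.4755 -0.2426  0.3068] q [-66.2   9.2 102.5  64.5  70.8 -14.7] F [ 0.7  0.  -2.4] w 0.0246
target [ 0.49 -0.08  0.29] translation [ 0.0534 -0.1547 -0.012 ] dr [ 0.0023 -0.0015 -0.0026]
```

```bash
python3 -m crank '{"hand":[255,255,255,255,255],"translation":[[0.005,-0.025,0],[0.015,-0.06,-0.002],[0.03,-0.1,-0.006],[0.045,-0.135,-0.01],[0.053,-0.155,-0.012]],"dr":[[0.06,-0.005,0.01],[0.15,-0.014,0.025],[0.25,-0.023,0.04],[0.34,-0.03,0.055],[0.41,-0.038,0.068]]}' ; python3 -c "
from go import *
togo(*W(1))"
```

```text
time_s: 5.4
position: [0.4883, -0.0765, 0.2866]
tool_rot: [[0.826, -0.042, -0.562], [0.143, -0.949, 0.281], [-0.545, -0.312, -0.778]]
ft_force: [0.4, -1.0, -1.8]
grip_width: 0.0241
t 5.4 pos [ 0.4883 -0.0765  0.2866] q [-45.6  -0.2 114.9  66.8  48.6  16.5] F [ 0.4 -1.  -1.8] w 0.0241
target [0.51 0.06 0.28] translation [ 0.041  -0.1284  0.0312] dr [ 0.3492 -0.024   0.0619]
```

```bash
python3 -m crank '{"hand":[255,255,255,255,255],"translation":[[0.006,-0.022,0.005],[0.014,-0.05,0.012],[0.024,-0.08,0.02],[0.034,-0.11,0.027],[0.041,-0.128,0.031]],"dr":[[0.05,-0.004,0.01],[0.13,-0.01,0.02],[0.21,-0.014,0.04],[0.29,-0.02,0.05],[0.35,-0.024,0.062]]}' ; python3 -c "
from go import *
togo(*W(2))"
```

```text
time_s: 5.9
position: [0.5102, 0.0589, 0.2795]
tool_rot: [[0.803, -0.284, -0.524], [0.097, -0.805, 0.585], [-0.589, -0.521, -0.618]]
ft_force: [-0.4, -0.7, -2.0]
grip_width: 0.0242
t 5.9 pos [0.5102 0.0589 0.2795] q [-16.3   0.3 113.6  53.3  23.4  65.1] F [-0.4 -0.7 -2. ] w 0.0242
target [0.5372 0.1885 0.2191] translation [ 0.0699 -0.0805  0.099 ] dr [ 0.2569 -0.0223  0.0427]
```

```bash
python3 -m crank '{"hand":[255,255,255,255,255],"translation":[[0.01,-0.012,0.014],[0.024,-0.028,0.034],[0.04,-0.046,0.057],[0.056,-0.064,0.08],[0.07,-0.08,0.099]],"dr":[[0.04,-0.003,0.006],[0.09,-0.008,0.015],[0.15,-0.013,0.025],[0.21,-0.018,0.035],[0.257,-0.022,0.043]]}' ; python3 -c "
from go import *
togo(*W(2))"
```

```text
time_s: 6.4
position: [0.5292, 0.1486, 0.2374]
tool_rot: [[0.77, -0.417, -0.483], [0.082, -0.686, 0.723], [-0.633, -0.596, -0.494]]
ft_force: [-0.0, 0.2, -1.8]
grip_width: 0.0244
t 6.4 pos [0.5292 0.1486 0.2374] q [  1.7   8.4 110.7  18.3  10.7 119.6] F [-0.   0.2 -1.8] w 0.0244
target [0.5372 0.1885 0.2191] translation [ 0.021  -0.0199  0.034 ] dr [ 0.0695  0.0068 -0.0077]
```

```bash
sed -i 's/aim(90,-40)/aim(100,-45)/' go.py; python3 -c "
from go import *
togo(*W(2)); print(RF.round(2))"
```

```text
t 6.4 pos [0.5292 0.1486 0.2374] q [  1.7   8.4 110.7  18.3  10.7 119.6] F [-0.   0.2 -1.8] w 0.0244
target [0.5612 0.1905 0.2166] translation [ 0.0412 -0.0297  0.0251] dr [ 0.0789 -0.101   0.1426]
[[ 0.65 -0.56 -0.52]
 [ 0.06 -0.64  0.77]
 [-0.76 -0.53 -0.38]]
```

```bash
python3 -m crank '{"hand":[255,255,255,255,255],"translation":[[0.008,-0.006,0.005],[0.016,-0.012,0.01],[0.025,-0.018,0.015],[0.033,-0.024,0.02],[0.041,-0.03,0.025]],"dr":[[0.016,-0.02,0.028],[0.032,-0.04,0.056],[0.047,-0.06,0.085],[0.063,-0.08,0.113],[0.079,-0.101,0.143]]}' ; python3 -c "
from go import *
togo(*W(2))"
```

```text
time_s: 6.9
position: [0.5615, 0.1898, 0.2172]
tool_rot: [[0.648, -0.56, -0.517], [0.061, -0.638, 0.768], [-0.759, -0.529, -0.379]]
ft_force: [0.5, 0.2, -2.9]
grip_width: 0.0246
t 6.9 pos [0.5615 0.1898 0.2172] q [  8.   14.7  99.3  -3.9  25.4 149.9] F [ 0.5  0.2 -2.9] w 0.0246
target [0.5612 0.1905 0.2166] translation [0.0003 0.     0.0009] dr [ 0.0002 -0.0002 -0.0018]
```

```bash
python3 -m crank '{"hand":[255,255,255,255,255],"translation":[[0.01,0.007,0.005],[0.022,0.015,0.011],[0.036,0.025,0.018],[0.047,0.033,0.0235],[0.0531,0.037,0.0265]],"dr":[[0,0,0],[0,0,0],[0,0,0],[0,0,0],[0,0,0]]}' && python3 -m crank '{"hand":[255,255],"translation":[[0,0,0],[0,0,0]],"dr":[[0,0,0],[0,0,0]]}'; python3 - <<'E'
from go import *
from h import *
togo(*W(3))
P,_=cams.get_image("scene");T,_=cams.get_image("top")
np.savez("pics/f.npz",P=P,T=T)
a=P[150:300,280:430];b=T[170:320,160:310]
cv2.imwrite("pics/fin.png",cv2.resize(np.hstack([a,b]),None,fx=2.66,fy=2.66,interpolation=cv2.INTER_CUBIC))
s=sensors.observe();p=s["position"];R=s["tool_rot"];zl=R@RG.T@[0,0,1];g=p-.019*R[:,0]
for n,o,k in(("scene",(280,150),0),("top",(160,170),399)):
    print(n,[((q-o)*2.66+[k,0]).round().tolist() for q in proj(n,[g-.085*zl,g+.065*zl,DISH])])
E
```

```text
time_s: 7.4
position: [0.5613, 0.1894, 0.1468]
tool_rot: [[0.649, -0.559, -0.516], [0.061, -0.638, 0.768], [-0.759, -0.53, -0.379]]
ft_force: [0.2, 0.2, -1.0]
grip_width: 0.0243
time_s: 7.6
position: [0.5629, 0.1896, 0.1504]
tool_rot: [[0.653, -0.556, -0.514], [0.062, -0.637, 0.769], [-0.755, -0.534, -0.382]]
ft_force: [-0.0, -0.3, -1.1]
grip_width: 0.0244
t 7.6 pos [0.5629 0.1896 0.1504] q [  7.9  20.7 104.9  -7.1  13.5 153.3] F [-0.  -0.3 -1.1] w 0.0244
target [0.5612 0.1905 0.1466] translation [0.0018 0.0024 0.0029] dr [-0.0006 -0.0041  0.0037]
scene [[195.0, 196.0], [84.0, 73.0], [282.0, 292.0]]
top [[556.0, 137.0], [650.0, 104.0], [486.0, 166.0]]
```

View pics/fin.png

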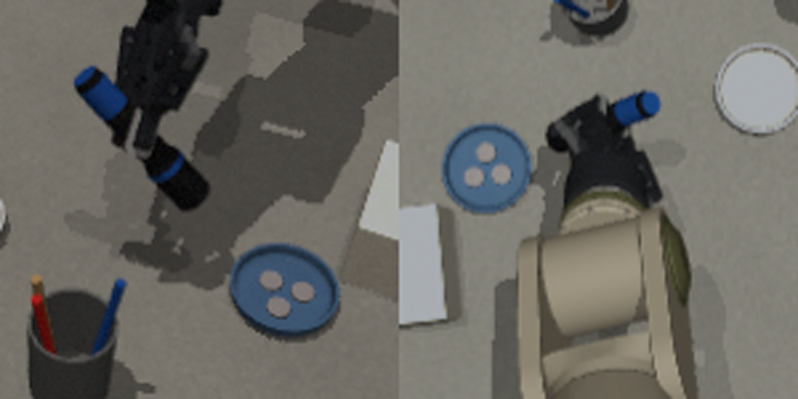

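The lamp is tilted about 45° with its lens toward the dish. In the scene crop the lens is at about (194,194), the tail (86,73) and the disc centroid (281,292). These match the model projections to within 3 px of the enlarged crop, i.e. about 1 px. A small correction follows.

```bash
python3 -m crank '{"hand":[255,255,255,255,255],"translation":[[0.001,0.001,0.0015],[0.002,0.0024,0.003],[0.002,0.0024,0.003],[0.002,0.0024,0.003],[0.002,0.0024,0.003]],"dr":[[0,-0.002,0.002],[0,-0.004,0.004],[0,-0.004,0.004],[0,-0.004,0.004],[0,-0.004,0.004]]}' && python3 -m crank '{"hand":[255,255,255,255,255],"translation":[[0,0,0],[0,0,0],[0,0,0],[0,0,0],[0,0,0]],"dr":[[0,0,0],[0,0,0],[0,0,0],[0,0,0],[0,0,0]]}'; python3 -c "
from go import *
togo(*W(3))
s=sensors.observe();p=s['position'];R=s['tool_rot'];z=R@RG.T@[0,0,1];l=p-.019*R[:,0]-.085*z
v=DISH-l;print('dist',np.linalg.norm(v),'tilt',np.degrees(np.arccos(z[2])),'aim err deg',np.degrees(np.arccos(-z@v/np.linalg.norm(v))),'qvel',s['qvel'].round(2))"
```

```text
time_s: 8.2
position: [0.5615, 0.1906, 0.1469]
tool_rot: [[0.65, -0.559, -0.516], [0.063, -0.637, 0.769], [-0.757, -0.532, -0.379]]
ft_force: [-0.2, -0.2, -1.0]
grip_width: 0.0244
time_s: 8.7
position: [0.5615, 0.1905, 0.1469]
tool_rot: [[0.65, -0.559, -0.515], [0.062, -0.637, 0.769], [-0.758, -0.532, -0.379]]
ft_force: [0.9, 0.3, -2.1]
grip_width: 0.0244
t 8.7 pos [0.5615 0.1905 0.1469] q [  8.1  20.9 105.2  -7.3  13.3 153.6] F [ 0.9  0.3 -2.1] w 0.0244
target [0.5612 0.1905 0.1466] translation [0.     0.0003 0.0002] dr [-0.0011 -0.0007  0.0007]
dist 0.1301378546751132 tilt 45.02668756638709 aim err deg 0.2613882647687317 qvel [-0.06  0.07 -0.03  0.01  0.04 -0.03]
```

```bash
python3 - <<'E'
from go import *
from h import *
P,_=cams.get_image("scene");T,_=cams.get_image("top")
s=sensors.observe();p=s['position'];R=s['tool_rot'];z=R@RG.T@[0,0,1];l=p-.019*R[:,0]-.085*z
a=cv2.resize(P[170:240,300:370],None,fx=8,fy=8,interpolation=cv2.INTER_CUBIC)
for d in(0,.075,.15,-.13):
    u=proj("scene",[l+z*d])[0];c=((u-[300,170]+.5)*8).astype(int);cv2.drawMarker(a,tuple(map(int,c)),(0,255,255),0,14,1)
cv2.imwrite("pics/chk.png",np.hstack([a[:,:],cv2.resize(P[90:190,150:260],(220,200)).repeat(1,0) if 0 else cv2.copyMakeBorder(cv2.resize(P[95:180,155:260],(230,186)),0,560-186,0,0,cv2.BORDER_CONSTANT)]))
S0=np.load("pics/scene0.npz")["p"];f=np.abs(P.astype(int)-S0).max(2)
for nm,(x0,y0,x1,y1) in dict(orange=(165,112,190,155),white=(222,122,245,165),dish=(362,238,410,280)).items(): print(nm,(f[y0:y1,x0:x1]>40).mean().round(3))
m,b=blobs(P,(100,110,40),(125,255,255),(355,230,420,285));print(b)
m,b=blobs(P,(100,110,40),(125,255,255),(300,160,370,240));print(b)
E
```

```text
orange 0.0
white 0.0
dish 0.036
[((np.int32(367), np.int32(242), np.int32(40), np.int32(34), np.int32(833)), array([386.5, 258.3]))]
[((np.int32(308), np.int32(176), np.int32(8), np.int32(8), np.int32(34)), array([311.9, 179.4])), ((np.int32(311), np.int32(179), np.int32(17), np.int32(17), np.int32(168)), array([319.9, 187.6])), ((np.int32(338), np.int32(208), np.int32(12), np.int32(11), np.int32(45)), array([344.5, 214.2]))]
```

View pics/chk.png

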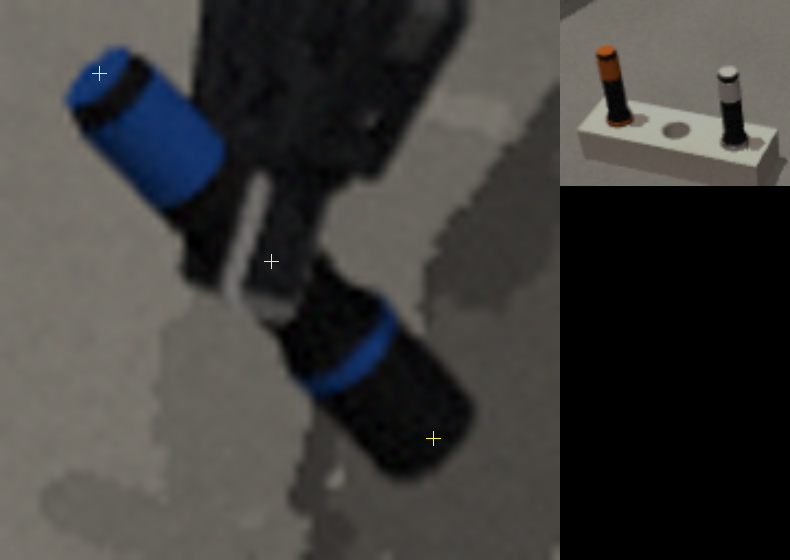

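The predicted tail centre (99,73) and lens centre (433,438) fall on the lamp's ends. The other two lamps stand as before, the middle socket is empty and the dish hasn't moved.

```bash
python3 -c "
from rig import env,sensors
print(env.close_job());s=sensors.observe();print(s['time_s'],s['position'],s['grip_width'])"
```

```text
the job is handed in; nothing more can be done
None
the job is handed in; nothing more can be done
```

The blue-collared lamp is out of the charging stand and held raised over the bench, pointing at the middle of the blue dish. I handed the job in after about 9 s of robot time.

I gripped the lamp 85 mm from the lens at 60 N and drew it about 0.22 m straight up before any sideways move or tilt. I then carried it clear of the other lamps and tilted it.

| Last check | Result |
|---|---|
| Tilt from upright (from the tool pose) | 45.0° |
| Lens to dish middle | 130 mm |
| Aim error | about 0.3° |
| Joint speeds | near zero |
| External force | under 2.5 N |

- **Lamp in the camera view:** the predicted lens and tail points fell on the lamp's ends, so it had not slipped in the grip.
- **Surroundings:** the orange and white lamps and the blue dish looked unchanged in the scene view. The white dish, jar, pen cup and wipes box got no final position check; the arm was never close to them.
- **Changed on the way:** the first planned end orientation ran into the joint 5 limit, so I used a slightly different azimuth and roll. A 4 mm settling offset was corrected before handing in.
- **Not confirmed:** no reading was possible after handing in, so the final second of holding is not confirmed.

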